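Lock the battery pack away, then try the grinder's paddle switch

TASK

Make the little cordless grinder safe: set its battery pack down in the open drawer (lower it in, do not drop it) and push the drawer fully shut. Then prove that the grinder is dead: with it lying where it is on the bench, flip the spring-loaded lock-off lever on its paddle forward, towards the gear head, keep it there while you squeeze the paddle fully home against the body, hold the squeeze for about one second, and let go. Do not shove the grinder about, and leave the tape roll, solder spool and screwdriver alone.

Things in the scene. Friction and masses are not known exactly. Their poses are not given: they have to be found in the camera images.
- grinder: small cordless grinder, no pack or disc, loose (0.85 kg), lying on its side; origin on the bench under the barrel at the lever's pivot. x = forward to the gear head, y = to the paddle's side. Grey barrel y -23 to 23, x -95 to 55, z 6 to 56 mm; aluminium head x 55 to 105, y +-27, z 0 to 62, spindle out to y 51 at x 82; black foot x -134 to -92, y -31 to 25, z 0 to 62
- paddle_face (a point): point on the black paddle's outer face at the lever's pivot, 31 mm above the bench, 39 mm out from the barrel's axis when released. The paddle is a bar 112 mm long (79 mm behind to 33 mm ahead of this point), 24 mm high (z 19 to 43), 6 mm thick, hinged 75 mm behind this point; its front end stands farther off the barrel
- paddle (a joint): paddle angle: 0 = released (stands off the barrel), 0.11 rad = fully home, parallel to the barrel. Its spring needs 7 N at the lever to start, 10 N at the end, and pushes it out again when let go. While the lever is at rest, the lever's tail blocks the paddle at about 0.015
- lock_tip (a point): end of the steel lock-off lever: a tab 12 mm high (z 25 to 37), 4 mm thick (round tip 6 mm), that stands 18 mm out of the paddle's outer face and is pivoted in it; at rest it points outwards, leaning slightly to the rear
- lock (a joint): lever angle, rad: 0 = at rest (locked), grows as the tip swings forward to the gear head, 1.7 = flat on the paddle; frees the paddle from about 0.65 on. A light spring (1 to 2 N at the tip) returns it to 0 as soon as it is let go, unless the paddle is squeezed, which traps it. Folded, it may lie under the squeezing finger
- pack_mid (a point): centre of the black battery pack, a loose block (0.33 kg) 84 mm long (x) by 52 mm wide (y) by 44 mm high, standing on its base: bottom 36 mm full width, above that a 34 mm wide grey rail; this point is 22 mm above its underside
- unit: low grey drawer unit with one red-fronted drawer, fixed to the bench; its carcass stands at x 55 to 300 mm of this frame, 200 mm wide (y), top 106 mm above the bench; the shut drawer's red front (15 mm thick) covers x 40 to 55. x points from the drawer front into the unit; this origin lies on the bench under the pulled-out drawer
- cab_drawer0 (a joint): how far the drawer is pulled out, along -x of the unit: 0 = fully shut, starts pulled out 0.13 to 0.165 m; slides with 1 to 2 N
- drawer_floor (a point): centre of the drawer's inner floor, moves with the drawer; axes as the unit's; inside 215 mm long (x), 158 mm wide (y), about 56 mm deep; floor 28 mm above the bench, front board's top 94 mm above the bench. Only the part with x below 55 mm in the unit's frame is open from above (from 61 mm less the pull-out up to 55 mm)
- cab_drawer0_handle (a point): middle of the horizontal bar handle (100 mm along y, about 10 mm thick), 35 mm in front of the drawer's front and 68 mm above the bench; moves with the drawer
- tape: bystander: roll of yellow tape, 84 mm across, 24 mm high, lying flat; leave alone
- spool: bystander: blue solder spool, 48 mm across, 46 mm high, standing; leave alone
- driver: bystander: screwdriver lying on the bench; leave alone
- grinder_mid (a point): middle of the grinder's barrel, 31 mm above the bench, level with the lever. A push on the paddle from one side only makes the loose grinder slide before the paddle is home: pinch it from above, between the paddle and the far side of the barrel (62 mm wide here with the paddle released, 54 mm squeezed)
Things that resemble listed ones, but are neither listed nor needed, are in the scene too. What is meant by the part that bears pack_mid is not blue, and is the smaller of those in its own colour.

How it is judged:
By the outcome, as a careful person would: the job done as asked, in the order asked, and still so for the second after the job is handed in, with the robot touching nothing.
It also fails if it takes over 64 s, if anything falls off the work surface, if the arm or the gripper's body presses on something with over 40 N, if the wrist force passes 120 N, or if a joint passes its speed limit or range.

ROBOT

A 7-joint arm with a two-finger parallel gripper is mounted at the origin on the work surface. World frame = base frame: x ahead of the robot, y to its left, z up, the work surface at z = 0. Lengths are in m, angles in degrees, forces in N, time in s.
With the tool pointing down it reaches from about 0.425 to 0.875 m from the base axis. Payload 4.7 kg.
Tool frame: the origin (TCP) lies between the finger pads; the fingertips stand env.finger_overhang ahead of it and the grasp point (between the pads) lies 5 mm behind it (env.finger_overhang is the distance from the TCP to the fingertips, in m); z points along the fingers, y is the line along which they close (so a half turn about z gives the same grasp; the last joint's range is limited). The gripper opens to 87 mm and grips with 3 to 60 N. Pads are 19 mm wide; open, the fingers measure 117 mm over their backs; the gripper's body (75 mm by 190 mm) begins 51 mm behind the grasp point.
Start: joints at [-74.307, 18.392, -4.016, 83.108, 1.295, 78.541, -3.26], TCP at [0.167, 0.628, 0.237] pointing down, gripper open.
Joint ranges: [-163.93, 163.93], [-17.29, 119.83], [-79.2, 71.16], [3.27, 140.29], [-89.18, 269.18], [5.43, 117.66], [-154.24, 154.24]. Speed limits (degrees/s): [147.25, 147.25, 180, 180, 180, 180, 180].

INTERFACE

Orientations are given as [roll, pitch, yaw] about the fixed x, y, z axes, in that order (R = Rz(yaw) Ry(pitch) Rx(roll)).
In Python, from cell import telemetry, eyes, env, models gives the robot as it stands. The module is installed in compiled form; this text tells all that it offers.
- The arm moves only by the tool drive_tool, never from a script. Its arguments are lists of equal length, an entry for each row: "angular": the turn, a rotation vector about the tool's x, y, z in rad, a list of three; "delta_pos": the shift along the tool's x, y, z in cm, a list of three; "gripper": the finger opening in cm, from 0 to 8.7. A call has 1 to 20 rows; each row shifts and turns the commanded pose from where the row before left it, along the tool's axes as they then stand; what a row does not reach is not made up. A row lasts 1/10 s, in which the tool goes at most 50 mm and 8.59 degrees, less where a joint would pass 70% of its speed; a pose out of reach is approached as far as the arm can. A call with a gripper value outside its range is refused whole. The fingers move at their own pace and stop on an object; "squeeze" is the grip in N (left out, the last holds). Time passes only in rows, so rows that do not move let the fingers close. It gives the time, the measured TCP pose, the force, the opening and the grip force at its end, in the units of the state.
- telemetry.get_obs(): the state, without advancing time (a new reading comes with each control period).
- eyes.read_camera(name): name is "scene" or "side" or "wrist"; returns a dict with "pixels" (420x560x3 uint8, red, green, blue), "mtx" (3x3 intrinsics, pixels), "origin" and "orientation" of the camera in the world. Camera axes: x right, y down, z forward; pixel columns grow to the right and rows downward; lengths in m; the calibration is good to about 2 mm. A picture is of the moment at which its call begins. There is no depth.
- env.sign_off(): hands the job in; it is judged then, once.
Trained networks look in a picture, given as the dict that the camera call returned (one of the last four; its "shot" number tells which), for a name from the list of things; names that differ only in an ending like _2 or _b are one class to them, and where a whole thing is asked for, a point or a joint stands for the part that bears it (a point fixed in the world has none). Each returns a list of dicts, best first, with "p" (0 to 1); they miss things now and then, are a little off and sometimes report something else, mostly with a low value. They report only what shows in the picture. A call takes as long as a camera call. They do not tell look-alikes from the thing itself.
- models.search_frame(picture, target): "centre" ([column, row] in pixels, amid what is visible of it).
- models.cut_out(picture, target): "pixels" (420x560 bool, what is visible of it) and "centre" ([column, row] in pixels, amid what is visible of it).
The state is a dict: "time_s": time; "qpos": joint angles; "joint_velocities": joint speeds; "effort": joint torques, N m; "tool_pos": TCP position; "tool_rot": TCP orientation; "force": force on the tool from outside, world axes, zero at the start; "wrist_torque": the same for the moment, N m; "grip_width": finger opening in m; "grasp_force": force on a finger pad.
Only numpy, scipy, OpenCV 4.12 (cv2) and the standard library are available. Lean on these libraries where they do the work, as an engineer would, in place of code of your own. Each camera call takes 0.05 s, during which the arm holds its last target. There are 200 camera calls.

## Working session

There is one attempt and no reset: what is moved stays moved. The work goes in short steps, Python scripts to look and compute and a tool call to move; the robot and the scene stay as the last step left them, time stands still between calls to the robot, and variables do not carry over. Pictures are saved under pics/ and viewed, at most 10 in all, crops included, and the job is handed in when it is done.

Besides the shell and the picture viewer there is one more tool, called after ">>>" as name(argument=value, ...) on one line, values as JSON. drive_tool: Moves the arm, as the interface text tells. Its arguments: {"type":"object","properties":{"angular":{"type":"array","items":{"type":"array","items":{"type":"number"}}},"delta_pos":{"type":"array","items":{"type":"array","items":{"type":"number"}}},"gripper":{"type":"array","items":{"type":"number"}},"squeeze":{"type":"number"}},"required":["angular","delta_pos","gripper"]}

```bash
mkdir -p pics; cat > h.py <<'E'
import numpy as np, cv2
from cell import telemetry, eyes, env, models
def save(p,name,crop=None,scale=1):
    im=p["pixels"][...,::-1]
    if crop: c0,r0,c1,r1=crop; im=im[r0:r1,c0:c1]
    cv2.imwrite("pics/"+name,cv2.resize(im,None,fx=scale,fy=scale,interpolation=cv2.INTER_CUBIC))
def rot(p):
    o=np.array(p["orientation"],float)
    if o.shape==(3,3): return o
    from scipy.spatial.transform import Rotation as R
    return R.from_euler('xyz',o,degrees=True).as_matrix()
def onz(p,px,z):
    d=rot(p)@np.linalg.solve(np.array(p["mtx"]),[px[0],px[1],1.]); o=np.array(p["origin"])
    return o+d*(z-o[2])/d[2]
def proj(p,X):
    c=np.array(p["mtx"])@(rot(p).T@(np.array(X)-np.array(p["origin"]))); return c[:2]/c[2]
def tri(ps,pxs):
    A=np.zeros((3,3));b=np.zeros(3)
    for p,px in zip(ps,pxs):
        d=rot(p)@np.linalg.solve(np.array(p["mtx"]),[px[0],px[1],1.]);d/=np.linalg.norm(d)
        M=np.eye(3)-np.outer(d,d);A+=M;b+=M@np.array(p["origin"])
    return np.linalg.solve(A,b)
E
python3 - <<'E'
from h import *
print(env.finger_overhang, telemetry.get_obs())
P={n:eyes.read_camera(n) for n in("scene","side","wrist")}
for n,p in P.items():
    print(n,p["origin"],p["orientation"],p["mtx"])
    for t in ("grinder","paddle_face","lock_tip","pack_mid","unit","drawer_floor","cab_drawer0_handle","tape","spool","driver","grinder_mid"):
        r=models.search_frame(p,t); print(t,[(np.round(x["centre"]).tolist(),round(x["p"],2)) for x in r[:5]])
im=np.vstack([P["scene"]["pixels"],P["side"]["pixels"]])
for n in P: save(P[n],n+"0.png",scale=1.4)
E
```

```text
0.014 {'time_s': 0.0, 'qpos': array([-74.30538793,  18.43741073,  -4.01554081,  83.17669582,
         1.29438745,  78.54024271,  -3.25798547]), 'joint_velocities': array([-0.03466179,  0.1032195 , -0.02964543,  0.1385298 , -0.12774396,
        0.10632746, -0.01517667]), 'effort': array([ 2.62174963e-04, -4.91278625e+01, -4.03711153e-01, -3.12537718e+01,
       -6.39635813e-02,  4.33050294e-02,  1.68284414e-04]), 'tool_pos': array([0.16689719, 0.62765072, 0.23546446]), 'tool_rot': array([-1.79890862e+02,  5.24357426e-03,  1.65117083e+02]), 'force': array([-0.2423556 ,  0.47585603,  0.77123426]), 'wrist_torque': array([ 0.07019085, -0.00159784, -0.01140371]), 'grasp_force': 0.0, 'grip_width': 0.08712396969018014}
scene [ 1.35362018 -0.61741488  0.98009346] [-1.31678778e+02  1.03418573e-01  5.21903000e+01] [[450.25888258   0.         280.66681719]
 [  0.         450.25888258 211.0745593 ]
 [  0.           0.           1.        ]]
grinder [([351.0, 201.0], 0.88), ([355.0, 146.0], 0.29)]
paddle_face [([363.0, 196.0], 0.63)]
lock_tip []
pack_mid [([235.0, 199.0], 0.78), ([321.0, 231.0], 0
[... 642 characters left out ...]
9.0], 0.64), ([274.0, 192.0], 0.6)]
unit [([377.0, 244.0], 0.9)]
drawer_floor [([348.0, 266.0], 0.75)]
cab_drawer0_handle [([344.0, 270.0], 0.85), ([380.0, 245.0], 0.39)]
tape [([319.0, 190.0], 0.64)]
spool [([135.0, 166.0], 0.81), ([320.0, 182.0], 0.4)]
driver [([387.0, 378.0], 0.94)]
grinder_mid [([226.0, 167.0], 0.94), ([349.0, 264.0], 0.28)]
wrist [0.09949514 0.64493788 0.38266179] [1.65308110e+02 8.92309966e-02 7.51227321e+01] [[344.55804217   0.         283.57496491]
 [  0.         344.55804217 208.62758121]
 [  0.           0.           1.        ]]
grinder []
paddle_face []
lock_tip []
pack_mid []
unit []
drawer_floor []
cab_drawer0_handle []
tape []
spool []
driver []
grinder_mid []
```

View pics/scene0.png

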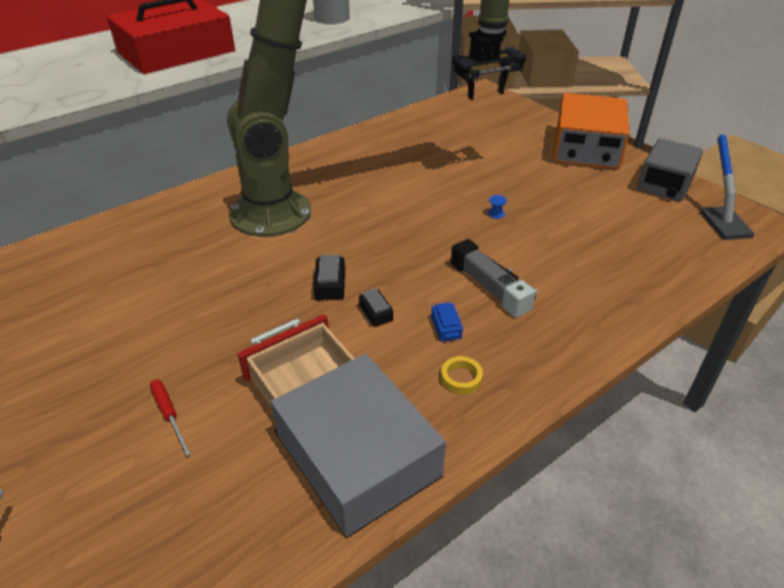

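View pics/side0.png

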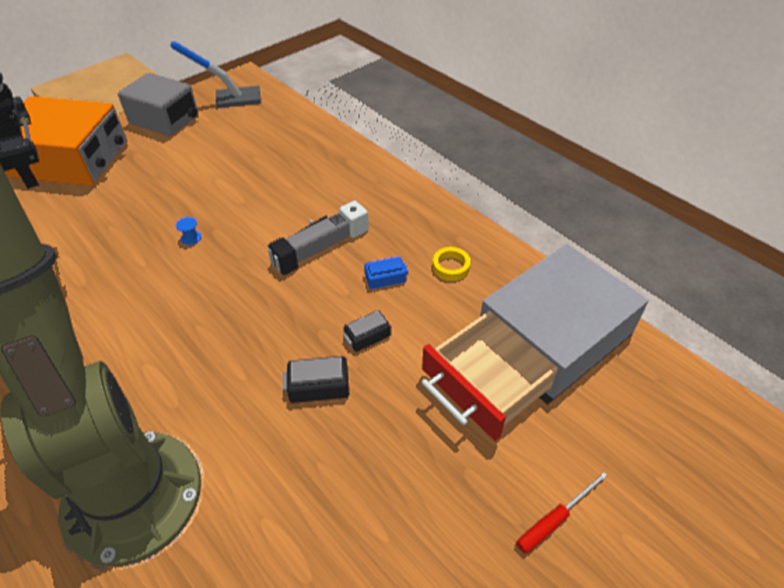

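```bash
python3 - <<'E'
from h import *
S=eyes.read_camera("scene");D=eyes.read_camera("side")
for n,a,b in(("small",(268,218),(263,236)),("big",(235,199),(225,270)),("blue",(321,231),(274,192)),("tape",(330,268),(322,188)),("spool",(355,148),(134,165))):
    print(n,tri([S,D],[a,b]).round(3))
for t in("pack_mid","grinder","tape","spool","driver","cab_drawer0","unit"):
    for p in(S,D):
        try: r=models.cut_out(p,t)
        except Exception as e: print(t,e);break
        print(t,[(np.round(x["centre"]).tolist(),int(x["pixels"].sum()),round(x["p"],2)) for x in r])
# red front, carcass top corners via lines: click estimates (native px)
k=1/1.4
for nm,a,b in(("top_fl",(272,398),(484,304)),("top_fr",(368,358),(568,246)),("top_bl",(348,508),(566,362)),("top_br",(442,446),(646,303)),("front_L",(245,358),(502,416)),("front_R",(326,320),(427,348)),("hand_a",(253,341),(462,416)),("hand_b",(297,323),(424,383))):
    print(nm,onz(S,np.array(a)*k,.106 if 'top' in nm else .094 if 'front' in nm else .068).round(3),onz(D,np.array(b)*k,.106 if 'top' in nm else .094 if 'front' in nm else .068).round(3))
big=np.hstack([cv2.resize(S["pixels"][150:250,220:400],None,fx=2.2,fy=4),cv2.resize(D["pixels"][130:230,180:360],None,fx=2.2,fy=4)])
c=np.vstack([cv2.resize(S["pixels"][160:235,240:400],None,fx=4,fy=4,interpolation=2),cv2.resize(D["pixels"][130:205,180:340],None,fx=4,fy=4,interpolation=2)])
cv2.imwrite("pics/crop1.png",c[...,::-1])
E
```

```text
small [ 0.505 -0.014  0.022]
big [ 0.358 -0.036  0.019]
blue [0.643 0.091 0.014]
tape [0.769 0.01  0.009]
spool [0.386 0.49  0.017]
pack_mid [([270.0, 220.0], 481, 0.91), ([320.0, 232.0], 491, 0.77), ([236.0, 200.0], 700, 0.59)]
pack_mid [([226.0, 267.0], 1324, 0.78), ([261.0, 236.0], 649, 0.72), ([274.0, 191.0], 547, 0.66)]
grinder [([354.0, 197.0], 1413, 0.84)]
grinder [([228.0, 168.0], 1703, 0.89), ([134.0, 166.0], 246, 0.68)]
tape [([331.0, 261.0], 520, 0.72)]
tape [([322.0, 182.0], 444, 0.91)]
spool [([354.0, 146.0], 170, 0.53)]
spool [([133.0, 164.0], 267, 0.74), ([322.0, 190.0], 442, 0.24)]
driver [([119.0, 289.0], 382, 0.64), ([210.0, 257.0], 2939, 0.57)]
driver [([388.0, 376.0], 692, 0.96)]
cab_drawer0 [([208.0, 253.0], 2998, 0.64)]
cab_drawer0 [([227.0, 168.0], 1544, 0.17)]
unit []
unit [([377.0, 244.0], 11719, 0.68)]
top_fl [ 0.661 -0.352  0.106] [ 0.666 -0.168  0.106]
top_fr [ 0.688 -0.162  0.106] [ 0.91  -0.18   0.106]
top_bl [ 0.917 -0.367  0.106] [ 0.673 -0.353  0.106]
top_br [ 0.921 -0.181  0.106] [ 0.894 -0.373  0.106]
front_L [ 0.535 -0.34   0.094] [ 0.516 -0.344  0.094]
front_R [ 0.542 -0.161  0.094] [ 0.521 -0.162  0.094]
hand_a [ 0.479 -0.297  0.068] [ 0.48  -0.291  0.068]
hand_b [ 0.489 -0.2    0.068] [ 0.478 -0.2    0.068]
```

View pics/crop1.png

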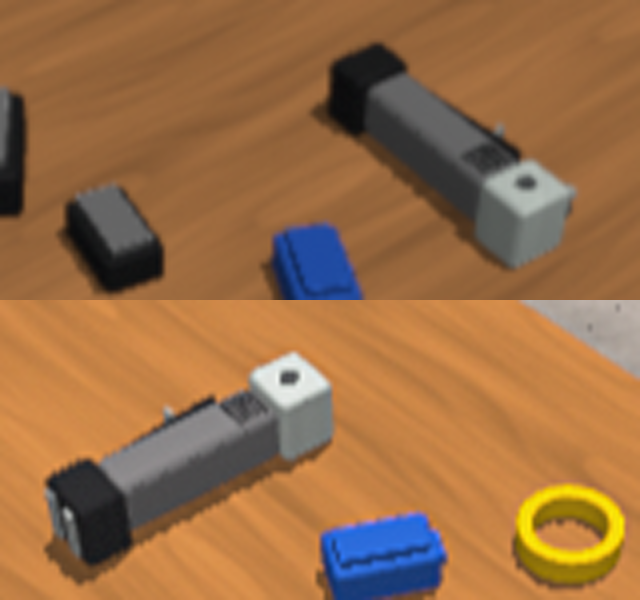

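```bash
cat >> h.py <<'E'
from scipy.spatial.transform import Rotation as R
def plan(tgt,yaw,n,start=None):
    "n equal rows from the present pose to tgt with the tool down at yaw: prints per-row tool-frame shift (cm) and turn (rad)"
    o=telemetry.get_obs()
    p,r=(o["tool_pos"],R.from_euler('xyz',o["tool_rot"],degrees=True)) if start is None else (np.array(start[:3]),R.from_euler('xyz',[180,0,start[3]],degrees=True))
    r1=R.from_euler('xyz',[180,0,yaw],degrees=True)
    w=(r.inv()*r1).as_rotvec(); d=(np.array(tgt)-p)/n
    print("turn/row",(w/n).round(4).tolist())
    print([ [round(float(v),2) for v in (r*R.from_rotvec(w*i/n)).inv().apply(d)*100] for i in range(n)])
E
python3 - <<'E'
from h import *
plan([.52,0,.32],0,20)
E
```

```text
turn/row [0.0, -0.0, 0.1441]
[[-2.51, -2.58, -0.42], [-2.86, -2.19, -0.42], [-3.14, -1.76, -0.42], [-3.36, -1.29, -0.42], [-3.51, -0.8, -0.42], [-3.59, -0.28, -0.42], [-3.6, 0.24, -0.42], [-3.52, 0.75, -0.42], [-3.38, 1.25, -0.42], [-3.17, 1.72, -0.42], [-2.89, 2.16, -0.42], [-2.55, 2.55, -0.42], [-2.15, 2.89, -0.42], [-1.72, 3.17, -0.42], [-1.24, 3.38, -0.42], [-0.75, 3.52, -0.42], [-0.23, 3.6, -0.42], [0.29, 3.59, -0.42], [0.8, 3.51, -0.42], [1.3, 3.36, -0.42]]
```

>>> drive_tool(angular=[[0,0,0.144],[0,0,0.144],[0,0,0.144],[0,0,0.144],[0,0,0.144],[0,0,0.144],[0,0,0.144],[0,0,0.144],[0,0,0.144],[0,0,0.144],[0,0,0.144],[0,0,0.144],[0,0,0.144],[0,0,0.144],[0,0,0.144],[0,0,0.144],[0,0,0.144],[0,0,0.144],[0,0,0.144],[0,0,0.144]], delta_pos=[[-2.5,-2.6,-0.4],[-2.9,-2.2,-0.4],[-3.1,-1.8,-0.4],[-3.4,-1.3,-0.4],[-3.5,-0.8,-0.4],[-3.6,-0.3,-0.4],[-3.6,0.2,-0.4],[-3.5,0.8,-0.4],[-3.4,1.2,-0.4],[-3.2,1.7,-0.4],[-2.9,2.2,-0.4],[-2.6,2.6,-0.4],[-2.2,2.9,-0.4],[-1.7,3.2,-0.4],[-1.2,3.4,-0.4],[-0.7,3.5,-0.4],[-0.2,3.6,-0.4],[0.3,3.6,-0.4],[0.8,3.5,-0.4],[1.3,3.4,-0.4]], gripper=[8.7,8.7,8.7,8.7,8.7,8.7,8.7,8.7,8.7,8.7,8.7,8.7,8.7,8.7,8.7,8.7,8.7,8.7,8.7,8.7])

```text
time_s: 4.6
tool_pos: [0.5224, -0.003, 0.317]
tool_rot: [-180.0, -0.1, -0.2]
force: [-0.1, 0.2, 0.4]
grip_width: 0.0869
grasp_force: 0.0
```

```bash
python3 - <<'E'
from h import *
o=telemetry.get_obs(); print(o["time_s"],o["tool_pos"],o["tool_rot"],o["qpos"].round(0),o["force"].round(1))
W=eyes.read_camera("wrist"); save(W,"wrist1.png",scale=1.4)
import pickle; pickle.dump(W,open("w1.pkl","wb"))
for t in("pack_mid","lock_tip","paddle_face","grinder","drawer_floor","cab_drawer0_handle"):
    print(t,[(np.round(x["centre"],1).tolist(),round(x["p"],2)) for x in models.search_frame(W,t)])
E
```

```text
4.6 [ 0.52235863 -0.00302354  0.31704749] [-1.79965685e+02 -5.03957684e-02 -2.16697125e-01] [-36.   0.  34.  95.  -0.  85. -92.] [-0.1  0.2  0.4]
pack_mid [([310.5, 307.0], 0.86), ([290.2, 187.3], 0.8), ([214.5, 76.5], 0.77)]
lock_tip [([22.4, 106.3], 0.43)]
paddle_face [([36.5, 104.2], 0.58)]
grinder [([64.8, 101.8], 0.66)]
drawer_floor [([490.2, 120.7], 0.59)]
cab_drawer0_handle [([488.3, 124.0], 0.82)]
```

View pics/wrist1.png

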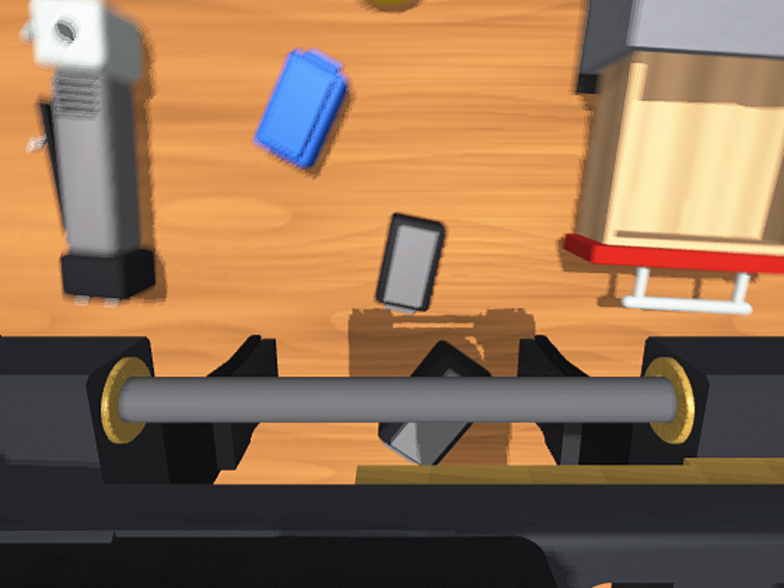

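```bash
python3 - <<'E'
from h import *
import pickle; W=pickle.load(open("w1.pkl","rb"))
c=np.array([onz(W,np.array(a)/1.4,.036)[:2] for a in((393,213),(445,220),(430,311),(377,303))])
print(c.round(4)); 
print("mid",c.mean(0)); 
for i,j in((0,1),(1,2),(2,3),(3,0)):
    d=c[j]-c[i];print(np.linalg.norm(d).round(4),np.degrees(np.arctan2(d[1],d[0])).round(1))
r=np.array([onz(W,np.array(a)/1.4,.044)[:2] for a in((401,222),(437,226),(424,306),(384,300))]);print(r.mean(0))
for a in((565,236),(784,270)): print("front top outer",onz(W,np.array(a)/1.4,.094).round(4))
for a in((575,252),(784,278)): print("front",onz(W,np.array(a)/1.4,.094).round(4))
for a in((630,55),(784,67)): print("carcass top front",onz(W,np.array(a)/1.4,.106).round(4))
for a in((625,302),(750,308)): print("handle",onz(W,np.array(a)/1.4,.068).round(4))
print("fore",onz(W,(64/1.4,31/1.4),.062),"foot",onz(W,(100/1.4,250/1.4),.06))
E
```

```text
[[ 5.503e-01 -1.000e-04]
 [ 5.440e-01 -4.600e-02]
 [ 4.600e-01 -3.390e-02]
 [ 4.679e-01  1.520e-02]]
mid [ 0.50555212 -0.01620624]
0.0463 -97.8
0.0848 171.8
0.0497 80.9
0.0838 -10.5
[ 0.50581155 -0.01621234]
front top outer [ 0.5378 -0.133   0.094 ]
front top outer [ 0.5104 -0.3068  0.094 ]
front [ 0.5253 -0.1418  0.094 ]
front [ 0.504  -0.3081  0.094 ]
carcass top front [ 0.6628 -0.1625  0.106 ]
carcass top front [ 0.6549 -0.2685  0.106 ]
handle [ 0.4773 -0.198   0.068 ]
handle [ 0.4716 -0.3056  0.068 ]
fore [0.68990848 0.24728879 0.062     ] foot [0.52238038 0.24823731 0.06      ]
```

```bash
python3 - <<'E'
from h import *
plan([.506,-.016,.022],-9.2,9)
E
```

```text
turn/row [-0.0001, 0.0001, 0.0184]
[[-0.17, 0.18, 3.27], [-0.17, 0.18, 3.27], [-0.16, 0.18, 3.27], [-0.16, 0.18, 3.27], [-0.16, 0.19, 3.27], [-0.15, 0.19, 3.27], [-0.15, 0.19, 3.27], [-0.15, 0.2, 3.27], [-0.14, 0.2, 3.27]]
```

>>> drive_tool(angular=[[0,0,0.033],[0,0,0.033],[0,0,0.033],[0,0,0.033],[0,0,0.033],[0,0,0],[0,0,0],[0,0,0],[0,0,0],[0,0,0]], delta_pos=[[-0.3,0.32,3.5],[-0.29,0.33,3.5],[-0.28,0.34,3.5],[-0.27,0.34,3.5],[-0.27,0.35,3.5],[0,0,3.5],[0,0,3.5],[0,0,3.0],[0,0,2.0],[0,0,0]], gripper=[8.7,8.7,8.7,8.7,8.7,8.7,8.7,8.7,8.7,8.7])

```text
time_s: 5.95
tool_pos: [0.5037, -0.0163, 0.0189]
tool_rot: [179.9, 0.3, -9.2]
force: [-0.7, -0.1, 0.6]
grip_width: 0.0869
grasp_force: 0.0
```

>>> drive_tool(angular=[[0,0,0],[0,0,0],[0,0,0],[0,0,0],[0,0,0],[0,0,0],[0,0,0]], delta_pos=[[0.2,0,-0.3],[0,0,0],[0,0,0],[0,0,0],[0,0,0],[0,0,0],[0,0,0]], gripper=[8.7,4,4,4,4,4,4], squeeze=25)

```text
time_s: 6.65
tool_pos: [0.5092, -0.0167, 0.025]
tool_rot: [-179.9, -0.0, -9.3]
force: [-0.8, 3.6, 2.5]
grip_width: 0.0519
grasp_force: 24.8
```

```bash
python3 - <<'E'
from h import *
plan([.56,-.23,.26],-3.5,8)
E
```

```text
turn/row [-0.0002, -0.0001, -0.0127]
[[1.06, 2.52, -2.94], [1.03, 2.54, -2.94], [1.0, 2.55, -2.94], [0.96, 2.56, -2.94], [0.93, 2.58, -2.94], [0.9, 2.59, -2.94], [0.86, 2.6, -2.94], [0.83, 2.61, -2.94]]
```

>>> drive_tool(angular=[[0,0,0],[0,0,0],[0,0,-0.0127],[0,0,-0.0127],[0,0,-0.0127],[0,0,-0.0127],[0,0,-0.0127],[0,0,-0.0127],[0,0,-0.0127],[0,0,-0.0127],[0,0,0],[0,0,0]], delta_pos=[[0,0,-1.5],[0,0,-3.5],[1.06,2.5,-3.5],[1.03,2.5,-3],[1.0,2.5,-2.5],[0.96,2.6,-2.5],[0.93,2.6,-2],[0.9,2.6,-2],[0.86,2.6,-1.5],[0.83,2.6,-1.5],[0,0,0],[0,0,0]], gripper=[4,4,4,4,4,4,4,4,4,4,4,4])

```text
time_s: 7.85
tool_pos: [0.5584, -0.2319, 0.2595]
tool_rot: [180.0, 0.1, -3.7]
force: [0.5, 2.0, -4.4]
grip_width: 0.0521
grasp_force: 24.8
```

```bash
python3 - <<'E'
from h import *
import pickle
o=telemetry.get_obs(); print(o["time_s"],o["tool_pos"],o["tool_rot"],o["grip_width"],o["force"].round(1))
W=eyes.read_camera("wrist"); save(W,"wrist2.png",scale=1.4)
pickle.dump(W,open("w2.pkl","wb"))
E
```

```text
7.85 [ 0.55843517 -0.23186316  0.25954959] [ 1.79969510e+02  7.61427134e-02 -3.69886275e+00] 0.052108762077406265 [ 0.5  2.  -4.4]
```

View pics/wrist2.png

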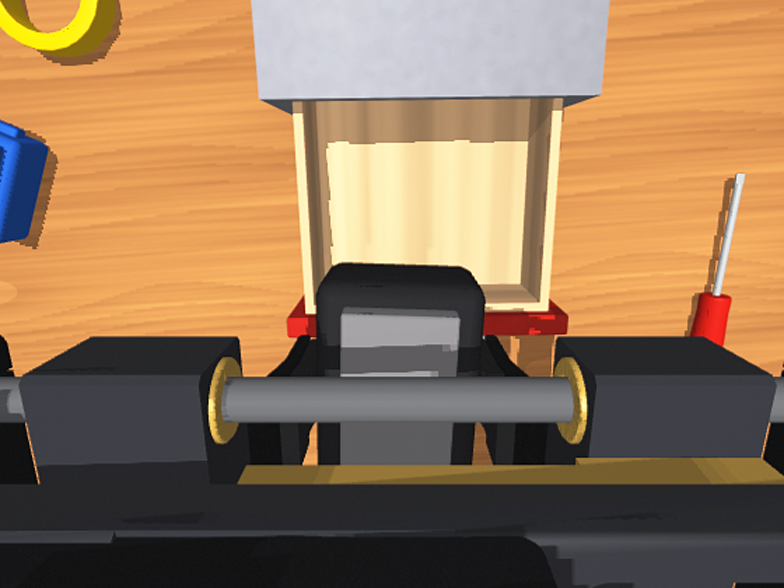

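```bash
python3 - <<'E'
from h import *
import pickle; W=pickle.load(open("w2.pkl","rb"))
f=lambda a,z:onz(W,np.array(a)/1.4,z)[:2].round(4)
print("carc",f((259,100),.106),f((602,96),.106))
print("back",f((251,0),.106),f((609,0),.106))
print("walls outer top",f((297,112),.084),f((562,110),.084)," near front ",f((305,308),.084),f((548,308),.084))
print("front top inner corners",f((303,300),.094),f((565,314),.094),f((288,318),.094),"outer",f((288,335),.094),f((567,333),.094))
print("floor near front right",f((522,288),.028),"floor left far",f((330,142),.028),f((527,142),.028))
E
```

```text
carc [ 0.6685 -0.1592] [ 0.6578 -0.3586]
back [ 0.7204 -0.1619] [ 0.7076 -0.3603]
walls outer top [ 0.6629 -0.1764] [ 0.6534 -0.3428]  near front  [ 0.5345 -0.1668] [ 0.5236 -0.3361]
front top inner corners [ 0.5431 -0.1683] [ 0.5218 -0.3446] [ 0.5311 -0.1566] outer [ 0.5189 -0.1551] [ 0.508  -0.3463]
floor near front right [ 0.5239 -0.332 ] floor left far [ 0.6464 -0.188 ] [ 0.6369 -0.3355]
```

```bash
python3 - <<'E'
from h import *
plan([.598,-.255,.18],-3.1,2)
E
```

```text
turn/row [-0.0003, 0.001, -0.0041]
[[2.05, 1.11, 3.94], [2.04, 1.12, 3.95]]
```

>>> drive_tool(angular=[[0,0,-0.004],[0,0,-0.004],[0,0,0],[0,0,0],[0,0,0],[0,0,0],[0,0,0],[0,0,0],[0,0,0]], delta_pos=[[1.3,0.75,2.5],[1.4,0.75,2.5],[1.4,0.75,2.5],[0,0,2.5],[0,0,3],[0,0,3],[0,0,3],[0,0,1.0],[0,0,0]], gripper=[4,4,4,4,4,4,4,4,4])

```text
time_s: 8.8
tool_pos: [0.5978, -0.2533, 0.0575]
tool_rot: [-179.9, 0.3, -3.0]
force: [-0.6, 0.1, -3.6]
grip_width: 0.0517
grasp_force: 24.8
```

>>> drive_tool(angular=[[0,0,0],[0,0,0],[0,0,0],[0,0,0]], delta_pos=[[0,0,0],[0,0,0.15],[0,0,0.1],[0,0,0]], gripper=[4,4,4,4])

```text
time_s: 9.2
tool_pos: [0.5996, -0.2555, 0.0579]
tool_rot: [-180.0, -0.1, -3.1]
force: [-0.5, 0.5, -3.2]
grip_width: 0.0522
grasp_force: 24.8
```

>>> drive_tool(angular=[[0,0,0],[0,0,0],[0,0,0],[0,0,0]], delta_pos=[[0,0,0.15],[0,0,0.15],[0,0,0],[0,0,0]], gripper=[4,4,4,4])

```text
time_s: 9.6
tool_pos: [0.5991, -0.2553, 0.0539]
tool_rot: [-180.0, 0.0, -3.1]
force: [-0.6, 0.6, -3.7]
grip_width: 0.0524
grasp_force: 24.8
```

>>> drive_tool(angular=[[0,0,0],[0,0,0],[0,0,0]], delta_pos=[[0,0,0.1],[0,0,0.05],[0,0,0]], gripper=[4,4,4])

```text
time_s: 9.9
tool_pos: [0.5995, -0.2555, 0.0531]
tool_rot: [-180.0, -0.0, -3.1]
force: [-0.6, -0.3, 1.4]
grip_width: 0.0521
grasp_force: 24.8
```

>>> drive_tool(angular=[[0,0,0],[0,0,0],[0,0,0],[0,0,0],[0,0,0],[0,0,0],[0,0,0],[0,0,0]], delta_pos=[[0,0,0],[0,0,0],[0,0,0],[0,0,0],[0,0,-2],[0,0,-3],[0,0,-4],[0,0,-4]], gripper=[7.2,7.2,7.2,7.2,7.2,7.2,7.2,7.2])

```text
time_s: 10.7
tool_pos: [0.5988, -0.2553, 0.1836]
tool_rot: [-180.0, 0.0, -3.1]
force: [0.7, 0.1, -0.4]
grip_width: 0.0716
grasp_force: 0.0
```

```bash
python3 - <<'E'
from h import *
S=eyes.read_camera("scene");D=eyes.read_camera("side")
c=np.vstack([cv2.resize(S["pixels"][200:300,150:310],None,fx=4,fy=3,interpolation=2),cv2.resize(D["pixels"][210:310,280:440],None,fx=4,fy=3,interpolation=2)])
cv2.imwrite("pics/crop2.png",c[...,::-1])
plan([.445,-.247,.17],-3.1,4)
E
```

```text
turn/row [0.0007, -0.0027, 0.0001]
[[-3.95, -0.05, 0.44], [-3.94, -0.05, 0.45], [-3.94, -0.05, 0.46], [-3.94, -0.05, 0.47]]
```

View pics/crop2.png

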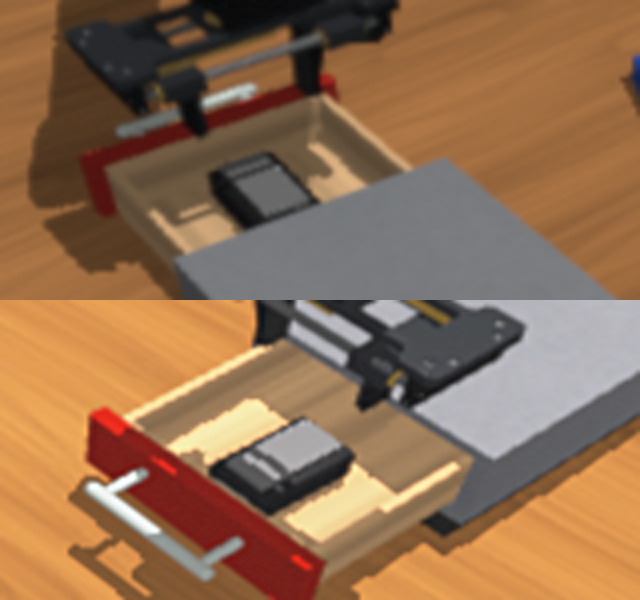

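>>> drive_tool(angular=[[0,0,0],[0,0,0],[0,0,0],[0,0,0],[0,0,0],[0,0,0],[0,0,0],[0,0,0]], delta_pos=[[-4,0,0],[-4,0,0],[-4,0,0.5],[-3.4,0,1],[0,0,3],[0,0,4],[0,0,3],[0,0,0]], gripper=[0.5,0.5,0.5,0.5,0.5,0.5,0.5,0.5])

```text
time_s: 11.6
tool_pos: [0.442, -0.2456, 0.0638]
tool_rot: [-179.9, 0.5, -3.1]
force: [-0.8, 0.7, -0.1]
grip_width: 0.0161
grasp_force: 0.0
```

>>> drive_tool(angular=[[0,0,0],[0,0,0],[0,0,0],[0,0,0],[0,0,0],[0,0,0],[0,0,0],[0,0,0],[0,0,0],[0,0,0],[0,0,0],[0,0,0],[0,0,0],[0,0,0],[0,0,0]], delta_pos=[[0.8,0,0],[0.8,0,0],[0.8,0,0],[1,0,0],[1,0,0],[1.1,0,0],[1.1,0,0],[1.1,0,0],[1.1,0,0],[1.1,0,0],[1.1,0,0],[1.0,0,0],[0.8,0,0],[0.5,0,0],[0,0,0]], gripper=[0,0,0,0,0,0,0,0,0,0,0,0,0,0,0])

```text
time_s: 13.1
tool_pos: [0.5792, -0.254, 0.0675]
tool_rot: [180.0, -0.0, -3.0]
force: [0.4, 1.0, -0.2]
grip_width: 0.0002
grasp_force: 0.0
```

>>> drive_tool(angular=[[0,0,0],[0,0,0],[0,0,0],[0,0,0],[0,0,0]], delta_pos=[[0.4,0,0],[0.4,0,0],[0.4,0,0],[0.4,0,0],[0.2,0,0]], gripper=[0,0,0,0,0])

```text
time_s: 13.6
tool_pos: [0.5967, -0.2552, 0.0676]
tool_rot: [180.0, -0.0, -3.1]
force: [-0.8, -0.2, 0.3]
grip_width: 0.0006
grasp_force: 0.6
```

>>> drive_tool(angular=[[0,0,0],[0,0,0],[0,0,0],[0,0,0]], delta_pos=[[0.2,0,0],[0.2,0,0],[0.2,0,0],[0,0,0]], gripper=[0,0,0,0])

```text
time_s: 14.0
tool_pos: [0.5988, -0.2554, 0.0674]
tool_rot: [-179.9, 0.4, -3.1]
force: [-10.1, 2.3, 6.6]
grip_width: 0.0002
grasp_force: 5.1
```

```bash
python3 - <<'E'
from h import *
plan([.515,.25,.26],0,10,[.569,-.254,.1974,-3.1])
E
```

```text
turn/row [0.0, 0.0, -0.0054]
[[-0.81, -5.0, -0.63], [-0.78, -5.01, -0.63], [-0.76, -5.01, -0.63], [-0.73, -5.02, -0.63], [-0.7, -5.02, -0.63], [-0.68, -5.02, -0.63], [-0.65, -5.03, -0.63], [-0.62, -5.03, -0.63], [-0.59, -5.03, -0.63], [-0.57, -5.04, -0.63]]
```

>>> drive_tool(angular=[[0,0,0],[0,0,0],[0,0,0],[0,0,0],[0,0,0],[0,0,0],[0,0,-0.005],[0,0,-0.005],[0,0,-0.005],[0,0,-0.005],[0,0,-0.005],[0,0,-0.005],[0,0,-0.005],[0,0,-0.005],[0,0,-0.005],[0,0,-0.005],[0,0,0],[0,0,0],[0,0,0],[0,0,0]], delta_pos=[[-1,0,0],[-2.3,0,0],[0,0,-3],[0,0,-4],[0,0,-4],[0,0,-2],[-0.8,-4.5,-0.6],[-0.8,-4.5,-0.6],[-0.8,-4.5,-0.6],[-0.7,-4.5,-0.6],[-0.7,-4.5,-0.6],[-0.7,-4.5,-0.6],[-0.6,-4.5,-0.6],[-0.6,-4.5,-0.6],[-0.6,-4.5,-0.6],[-0.6,-4.5,-0.6],[0,-4.5,-0.3],[0,-1,0],[0,0,0],[0,0,0]], gripper=[0,0,0,0,0,0,8.7,8.7,8.7,8.7,8.7,8.7,8.7,8.7,8.7,8.7,8.7,8.7,8.7,8.7])

```text
time_s: 16.0
tool_pos: [0.515, 0.2516, 0.2606]
tool_rot: [180.0, -0.0, -0.3]
force: [1.1, 0.1, -1.5]
grip_width: 0.0865
grasp_force: 0.0
```

```bash
python3 - <<'E'
from h import *
import pickle
o=telemetry.get_obs(); print(o["time_s"],o["tool_pos"],o["tool_rot"],o["force"].round(1))
W=eyes.read_camera("wrist"); D=eyes.read_camera("side"); pickle.dump(W,open("w3.pkl","wb"))
W["pixels"][-90:,-160:]=D["pixels"][190:280,300:460]
cv2.imwrite("pics/wrist3.png",cv2.resize(W["pixels"][...,::-1],None,fx=1.4,fy=1.4,interpolation=2))
E
```

```text
16.0 [0.51498433 0.25158255 0.26055919] [ 1.79963968e+02 -3.73072501e-02 -3.01270197e-01] [ 1.1  0.1 -1.5]
```

View pics/wrist3.png

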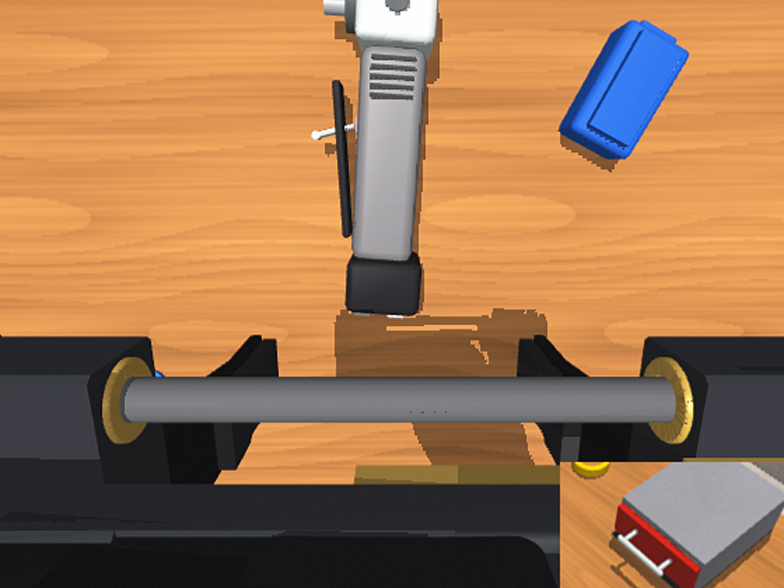

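```bash
python3 - <<'E'
from h import *
import pickle; W=pickle.load(open("w3.pkl","rb"))
f=lambda a,z:onz(W,np.array(a)/1.4,z)[:2]
pts=dict(tipend=f((314,136),.037),lever_pivot=f((350,127),.037),pad_rear=f((344,237),.043),pad_front=f((334,82),.043),pad_rear_in=f((351,237),.043),barFL=f((363,50),.056),barFR=f((426,52),.056),barRL=f((353,255),.056),barRR=f((411,261),.056),footFL=f((352,256),.06),footRL=f((347,307),.06),footRR=f((420,312),.06),footFR=f((420,262),.06),headL=f((352,40),.062),headR=f((436,48),.062),hole=f((398,5),.062))
for k,v in pts.items(): print(k,v.round(4))
for a,b in(("barRL","barFL"),("barRR","barFR"),("footRL","footFL"),("pad_rear","pad_front"),("footRR","footFR")):
    d=pts[b]-pts[a];print(a,np.linalg.norm(d).round(4),np.degrees(np.arctan2(d[1],d[0])).round(2))
a=models.search_frame(eyes.read_camera("wrist"),"lock_tip"); print(a)
E
```

```text
tipend [0.6045 0.3111]
lever_pivot [0.6107 0.2845]
pad_rear [0.5311 0.2909]
pad_front [0.6402 0.2943]
pad_rear_in [0.531  0.2856]
barFL [0.6579 0.2727]
barFR [0.6564 0.2307]
barRL [0.5196 0.2832]
barRR [0.5148 0.2404]
footFL [0.5195 0.2836]
footRL [0.4807 0.2885]
footRR [0.4765 0.2336]
footFR [0.5148 0.2339]
headL [0.6626 0.2793]
headR [0.6576 0.2245]
hole [0.6828 0.2493]
barRL 0.1387 -4.38
barRR 0.1419 -3.91
footRL 0.0392 -7.16
pad_rear 0.1092 1.78
footRR 0.0383 0.4
[]
```

```bash
python3 - <<'E'
from h import *
plan([.5766,.265,.09],-4.1,5)
E
```

```text
turn/row [-0.0001, -0.0001, 0.013]
[[1.23, -0.28, 3.42], [1.22, -0.3, 3.42], [1.22, -0.31, 3.42], [1.22, -0.33, 3.42], [1.21, -0.35, 3.42]]
```

>>> drive_tool(angular=[[0,0,0.013],[0,0,0.013],[0,0,0.013],[0,0,0.013],[0,0,0.013],[0,0,0],[0,0,0]], delta_pos=[[1.2,-0.3,3.4],[1.2,-0.3,3.4],[1.2,-0.3,3.4],[1.2,-0.3,3.4],[1.2,-0.4,3.4],[0,0,0],[0,0,0]], gripper=[8.7,8.7,8.7,8.7,8.7,8.7,8.7])

```text
time_s: 16.9
tool_pos: [0.5749, 0.2663, 0.0905]
tool_rot: [179.9, 0.0, -4.0]
force: [0.2, -0.1, 0.0]
grip_width: 0.0867
grasp_force: 0.0
```

```bash
python3 - <<'E'
from h import *
o=telemetry.get_obs(); print(o["time_s"],o["tool_pos"],o["tool_rot"],o["force"].round(1))
W=eyes.read_camera("wrist"); save(W,"wrist4.png",scale=1.4)
import pickle; pickle.dump(W,open("w4.pkl","wb"))
E
```

```text
16.9 [0.57494867 0.26628454 0.09049673] [ 1.79936392e+02  4.67010956e-02 -4.00220877e+00] [ 0.2 -0.1  0. ]
```

View pics/wrist4.png

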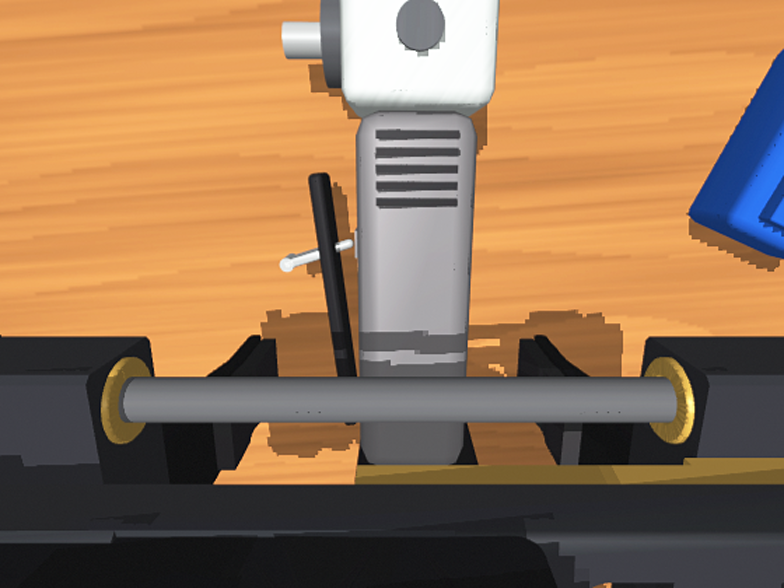

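```bash
python3 - <<'E'
from h import *
import pickle; W=pickle.load(open("w4.pkl","rb"))
O=np.array([.608,.2552]);t=np.radians(-4.1);ex=np.array([np.cos(t),np.sin(t)]);ey=np.array([-ex[1],ex[0]])
def f(n,a,z):
    X=onz(W,np.array(a)/1.4,z)[:2]; print(n,X.round(4),"g mm",(1000*np.array([(X-O)@ex,(X-O)@ey])).round(1))
f("tip",(288,264),.037);f("cross",(330,250),.04);f("padfront outer",(309,176),.043);f("padfront inner",(328,176),.043)
f("barF L",(358,125),.05);f("barF R",(476,125),.05);f("L",(360,300),.05);f("R",(469,300),.05);f("headback",(420,111),.062);f("vent hole",(420,24),.062);f("spindleaxis",(300,40),.031)
E
```

```text
tip [0.6063 0.3095] g mm [-5.6 54. ]
cross [0.6115 0.2907] g mm [ 1.  35.6]
padfront outer [0.6418 0.2954] g mm [30.8 42.5]
padfront inner [0.6412 0.2879] g mm [30.8 35. ]
barF L [0.6588 0.274 ] g mm [49.3 22.4]
barF R [0.6557 0.2306] g mm [ 49.4 -21.1]
L [0.592  0.2792] g mm [-17.7  22.8]
R [0.5889 0.2353] g mm [-17.6 -21.2]
headback [0.6609 0.2515] g mm [53.   0.1]
vent hole [0.6877 0.25  ] g mm [79.8  0.5]
spindleaxis [0.693 0.295] g mm [82.  45.8]
```

>>> drive_tool(angular=[[0,0,0],[0,0,0],[0,0,0],[0,0,0],[0,0,0],[0,0,0]], delta_pos=[[0.2,0.1,2],[0,0,2],[0,0,1.5],[0,0,0.8],[0,0,0],[0,0,0]], gripper=[8.7,8.7,8.7,8.7,8.7,8.7])

```text
time_s: 17.55
tool_pos: [0.5775, 0.2666, 0.0286]
tool_rot: [-179.9, -0.1, -3.9]
force: [-0.4, 0.3, 0.7]
grip_width: 0.0871
grasp_force: 0.0
```

```bash
cat >> h.py <<'E'
def g():
    o=telemetry.get_obs();t=np.radians(-4.1);d=o["tool_pos"][:2]-[.608,.2556]
    print("t",round(o["time_s"],2),"g",(1000*np.array([d@[np.cos(t),np.sin(t)],d@[-np.sin(t),np.cos(t)]])).round(1),"z",o["tool_pos"][2].round(4),"yaw",o["tool_rot"].round(1),"F",o["force"].round(1),"w",round(o["grip_width"]*1000,1),"gf",round(o["grasp_force"],1))
E
python3 -c "
from h import *
g()"
```

```text
t 17.55 g [-31.2   8.8] z 0.0286 yaw [-1.799e+02 -1.000e-01 -3.900e+00] F [-0.4  0.3  0.7] w 87.1 gf 0.0
```

>>> drive_tool(angular=[[0,0,0],[0,0,0],[0,0,0],[0,0,0],[0,0,0],[0,0,0],[0,0,0],[0,0,0],[0,0,0]], delta_pos=[[0.4,0.15,0.1],[0.4,0,0.1],[0.4,0,0],[0.3,0,0],[0.3,0,0],[0.3,0,0],[0.3,0,0],[0.3,0,0],[0,0,0]], gripper=[8.7,8.7,8.7,8.7,8.7,8.7,8.7,8.7,8.7])

```text
time_s: 18.45
tool_pos: [0.6039, 0.2624, 0.0254]
tool_rot: [180.0, 0.0, -4.0]
force: [-1.3, -0.7, 0.4]
grip_width: 0.0872
grasp_force: 0.8
```

```bash
python3 - <<'E'
from h import *
import pickle
g()
W=eyes.read_camera("wrist"); save(W,"wrist5.png",crop=(120,60,440,290),scale=2.4); pickle.dump(W,open("w5.pkl","wb"))
E
```

```text
t 18.45 g [-4.6  6.5] z 0.0254 yaw [180.   0.  -4.] F [-1.3 -0.7  0.4] w 87.2 gf 0.8
```

View pics/wrist5.png

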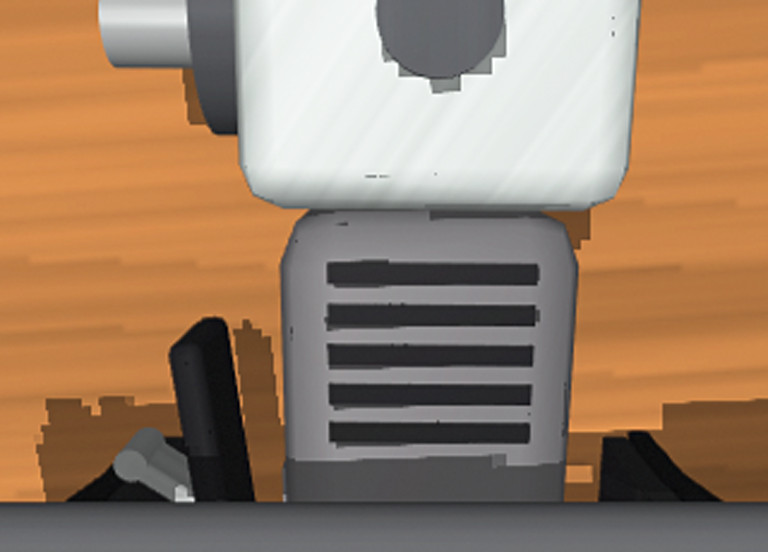

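>>> drive_tool(angular=[[0,0,0],[0,0,0],[0,0,0],[0,0,0],[0,0,0],[0,0,0],[0,0,0]], delta_pos=[[0.2,0,0],[0.2,-0.05,0],[0.2,-0.05,0],[0.1,-0.05,0],[0,-0.05,0],[0,-0.05,0],[0,0,0]], gripper=[8.4,8.1,7.8,7.5,7.2,7.0,7.0], squeeze=20)

```text
time_s: 19.2
tool_pos: [0.6115, 0.2657, 0.0258]
tool_rot: [-179.9, -0.1, -3.9]
force: [1.1, 2.5, -1.2]
grip_width: 0.0707
grasp_force: 1.0
```

```bash
python3 - <<'E'
from h import *
g()
W=eyes.read_camera("wrist"); save(W,"wrist6.png",crop=(120,60,440,290),scale=2.4)
E
```

```text
t 19.2 g [ 2.7 10.3] z 0.0258 yaw [-1.799e+02 -1.000e-01 -3.900e+00] F [ 1.1  2.5 -1.2] w 70.7 gf 1.0
```

View pics/wrist6.png

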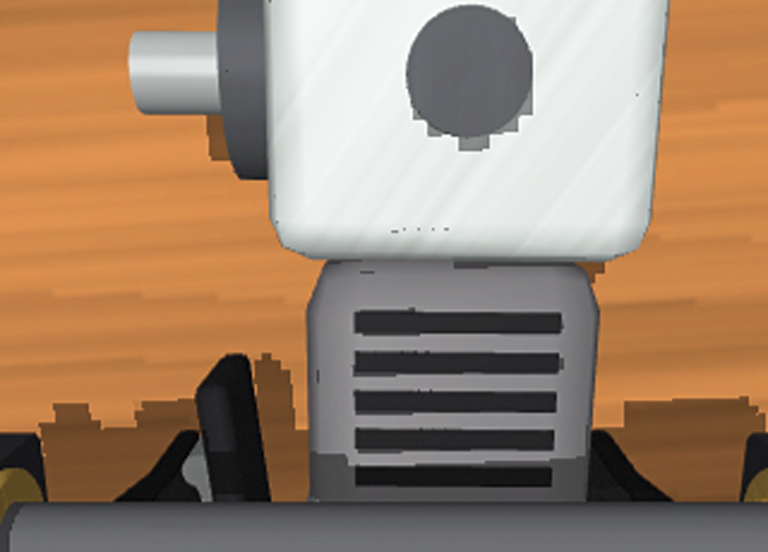

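>>> drive_tool(angular=[[0,0,0],[0,0,0],[0,0,0],[0,0,0]], delta_pos=[[0,0.05,0],[0,0.15,0],[0,0.15,0],[0,0,0]], gripper=[6.7,6.4,6.1,6.1])

```text
time_s: 19.65
tool_pos: [0.6112, 0.2615, 0.026]
tool_rot: [-180.0, -0.1, -4.0]
force: [2.4, 4.4, -0.4]
grip_width: 0.0621
grasp_force: 5.4
```

```bash
python3 -c "
from h import *
g()"
```

```text
t 19.65 g [2.8 6.1] z 0.026 yaw [-1.8e+02 -1.0e-01 -4.0e+00] F [ 2.4  4.4 -0.4] w 62.1 gf 5.4
```

>>> drive_tool(angular=[[0,0,0],[0,0,0],[0,0,0]], delta_pos=[[0,-0.1,0],[0,0,0],[0,0,0]], gripper=[6.0,5.8,5.8])

```text
time_s: 19.95
tool_pos: [0.6111, 0.26, 0.0259]
tool_rot: [179.9, 0.0, -4.0]
force: [-0.4, -3.5, 4.4]
grip_width: 0.0583
grasp_force: 9.8
```

```bash
python3 -c "
from h import *
g()"
```

```text
t 19.95 g [2.8 4.6] z 0.0259 yaw [179.9   0.   -4. ] F [-0.4 -3.5  4.4] w 58.3 gf 9.8
```

>>> drive_tool(angular=[[0,0,0],[0,0,0],[0,0,0],[0,0,0]], delta_pos=[[0,0.1,0],[0,0.1,0],[0,0,0],[0,0,0]], gripper=[5.6,5.4,5.0,5.0])

```text
time_s: 20.35
tool_pos: [0.611, 0.2581, 0.0259]
tool_rot: [179.9, -0.0, -4.0]
force: [-1.2, -5.7, 6.2]
grip_width: 0.0547
grasp_force: 19.8
```

```bash
python3 - <<'E'
from h import *
g()
W=eyes.read_camera("wrist"); save(W,"wrist7.png",crop=(120,60,440,290),scale=2.4)
E
```

```text
t 20.35 g [2.8 2.8] z 0.0259 yaw [179.9  -0.   -4. ] F [-1.2 -5.7  6.2] w 54.7 gf 19.8
```

View pics/wrist7.png

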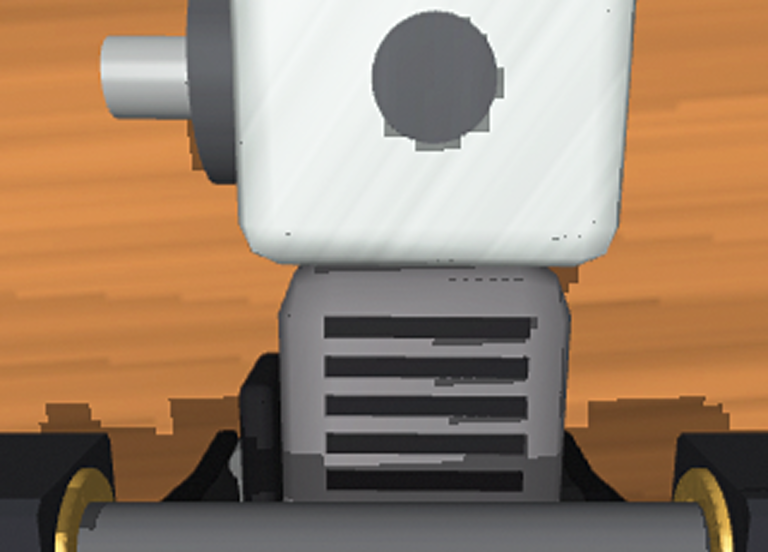

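>>> drive_tool(angular=[[0,0,0],[0,0,0],[0,0,0],[0,0,0],[0,0,0],[0,0,0],[0,0,0],[0,0,0],[0,0,0]], delta_pos=[[0,-0.05,0],[0,-0.05,0],[0,0,0],[0,0,0],[0,0,0],[0,0,0],[0,0,0],[0,0,0],[0,0,0]], gripper=[5.0,5.0,5.0,5.0,5.0,5.0,5.0,5.0,5.0], squeeze=30)

```text
time_s: 21.3
tool_pos: [0.611, 0.258, 0.0259]
tool_rot: [179.8, 0.0, -4.1]
force: [-1.2, -6.3, 6.8]
grip_width: 0.0542
grasp_force: 29.8
```

>>> drive_tool(angular=[[0,0,0],[0,0,0],[0,0,0],[0,0,0],[0,0,0],[0,0,0]], delta_pos=[[0,0,0],[0,-0.3,0],[0,-0.2,0],[0,0,0],[0,0,0],[0,0,0]], gripper=[5.0,6.2,7.4,8.7,8.7,8.7])

```text
time_s: 21.9
tool_pos: [0.61, 0.268, 0.0249]
tool_rot: [-179.9, 0.1, -3.8]
force: [-0.6, 0.5, -0.8]
grip_width: 0.0836
grasp_force: 0.4
```

```bash
python3 -c "
from h import *
g()"
```

```text
t 21.9 g [ 1.1 12.6] z 0.0249 yaw [-1.799e+02  1.000e-01 -3.800e+00] F [-0.6  0.5 -0.8] w 83.6 gf 0.4
```

>>> drive_tool(angular=[[0,0,0],[0,0,0],[0,0,0],[0,0,0],[0,0,0],[0,0,0],[0,0,0],[0,0,0],[0,0,0],[0,0,0],[0,0,0],[0,0,0],[0,0,0]], delta_pos=[[0,0.2,0],[-0.4,0.1,0],[-0.5,0,0],[-0.6,0,0],[-0.8,0,0],[-0.8,0,0],[0,0,-2],[0,0,-4],[0,0,-4],[-1,0,-4],[-2,0,-4],[-3,0,-4],[0,0,0]], gripper=[8.7,8.7,8.7,8.7,8.7,8.7,8.7,8.7,8.7,8.7,8.7,8.7,8.7])

```text
time_s: 23.2
tool_pos: [0.5195, 0.2708, 0.252]
tool_rot: [-179.6, -0.3, -3.8]
force: [1.0, 0.8, -0.2]
grip_width: 0.0871
grasp_force: 0.0
```

```bash
python3 - <<'E'
from h import *
g()
W=eyes.read_camera("wrist");D=eyes.read_camera("side")
W["pixels"][-100:,-170:]=D["pixels"][180:280,300:470]
cv2.imwrite("pics/wrist8.png",cv2.resize(W["pixels"][...,::-1],None,fx=1.4,fy=1.4,interpolation=2))
import pickle; pickle.dump(W,open("w8.pkl","wb"))
E
```

```text
t 23.2 g [-89.4   8.9] z 0.252 yaw [-179.6   -0.3   -3.8] F [ 1.   0.8 -0.2] w 87.1 gf 0.0
```

View pics/wrist8.png

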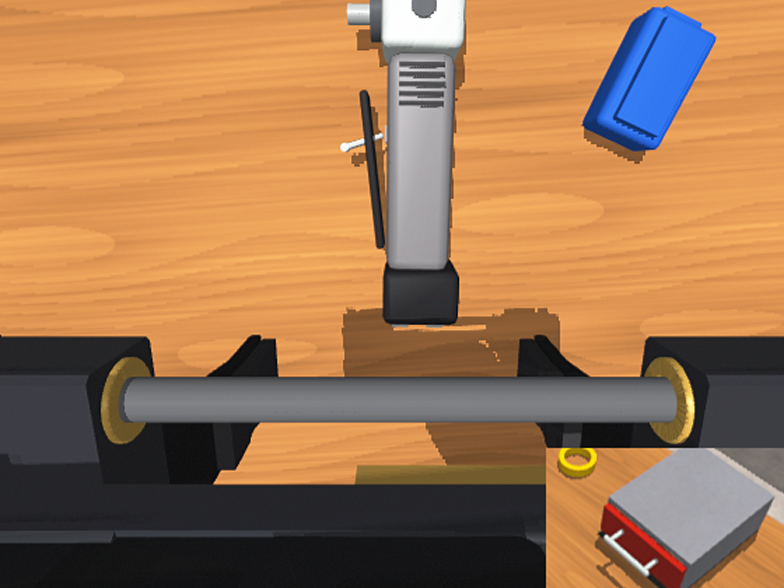

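```bash
python3 -c "
from h import *
print(env.sign_off())"
```

```text
the job is handed in; nothing more can be done
None
```

The job is handed in at about 23 s of the 64 s, verdict not shown: the smaller black pack was lowered into the drawer, the drawer was pushed shut, and the lever was flipped forward while the paddle was squeezed to 54.2 mm (54 mm is home) for about 1 s, then let go with the lever back at rest. The grinder moved about 2 mm by my estimate; the tape, spool and screwdriver were not touched. I viewed 12 pictures, two over the limit of 10.

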